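# Release the blow-off wand from the air post's quick coupler and lay it in its tray

## Robot

A 6-joint arm with a two-finger parallel gripper is mounted at the origin on a cart in front of the work surface, level with it; the furniture and walls round the work are solid. World frame = base frame: x ahead of the robot, y to its left, z up, the work surface at z = 0. Lengths are in m, angles in rad, forces in N, time in s.
With the tool pointing down it reaches from about 0.375 to 0.9 m from the base axis. Payload 3.1 kg.
Tool frame: the origin (TCP) lies at the very end of the fingers, on their centre line; the grasp point (between the pads) lies 19 mm behind it; z points along the fingers, y is the line along which they close (so a half turn about z gives the same grasp; the last joint's range is limited). The gripper opens to 87 mm and grips with 3 to 60 N. Pads are 19 mm wide; open, the fingers measure 117 mm over their backs; the gripper's body (75 mm by 190 mm) begins 51 mm behind the grasp point.
Start: joints at [-0.178, 0.527, 1.433, -0, 1.181, -0.178], TCP at [0.625, 0, 0.223] pointing down, gripper open.
Joint ranges: [-3.08, 3.08], [-0.75, 2.2], [0.22, 2.44], [-1.43, 4.57], [0, 2.65], [-2.85, 2.85]. Speed limits (rad/s): [2.79, 2.79, 3.14, 3.14, 3.14, 3.14].

## Interface

Orientations are given as a unit quaternion [x, y, z, w].
In Python, from rig import status, viewer, robot gives the robot as it stands.
- The arm moves only by the tool arm_command, never from a script. Its arguments are lists of equal length, an entry for each row: "delta_rot": the turn, a rotation vector about the tool's x, y, z in degrees, a list of three; "delta_pos": the shift along the tool's x, y, z in m, a list of three; "gripper": the closure, from -1 (fully open) to 1 (shut). In form: {"delta_rot": [[rx, ry, rz], ...], "delta_pos": [[dx, dy, dz], ...], "gripper": [gripper, ...]}. A call has 1 to 12 rows; each row is the pose to reach, as a shift and turn from the pose commanded when the call began, along the tool's axes at that moment; what a row does not reach only later rows make up. A row lasts 1/12 s, in which the tool goes at most 41.7 mm and 7.16 degrees, less where a joint would pass 70% of its speed; a pose out of reach is approached as far as the arm can. A call with a gripper value outside its range is refused whole. The fingers move at their own pace and stop on an object; "grip_force" is the grip in N (left out, the last holds). Time passes only in rows, so rows that repeat a pose let the fingers close. It gives the time, the measured TCP pose, the force, the opening and the grip force at its end, in the units of the state.
- status.get_obs(): the state, without advancing time (a new reading comes with each control period).
- viewer.camera(name): name is "scene" or "side" or "wrist"; returns a dict with "pixels" (480x640x3 uint8, blue, green, red), "fx", "fy", "cx", "cy" (pixels), "k1" (the pictures are not rectified: a ray, as slopes to the right and down, at radius r is drawn at 1 + k1 r^2 times it, then the intrinsics apply), "pose" (4x4, takes a point from camera to world coordinates); the wrist camera has in their place "mount" (4x4, takes a point from camera to tool coordinates, whose origin is the TCP and whose axes are the flange's). Camera axes: x right, y down, z forward; pixel columns grow to the right and rows downward; lengths in m; the calibration is good to about 2 mm. A picture is of the moment at which its call begins: read the wrist's pose just before it. There is no depth.
- robot.hand_in(): hands the job in; it is judged then, once.
The state is a dict: "time": time; "q": joint angles; "joint_velocities": joint speeds; "joint_torque": joint torques, N m; "position": TCP position; "tool_rot": TCP orientation; "ft_force": force on the tool from outside, world axes, zero at the start; "moment": the same for the moment, N m; "grip_width": finger opening in m; "grip_force": force on a finger pad.
Only numpy, scipy, OpenCV 4.12 (cv2) and the standard library are available. Lean on these libraries where they do the work, as an engineer would, in place of code of your own. Each camera call takes 0.05 s, during which the arm holds its last target. There are 200 camera calls.

## Task

Take the red blow-off wand off the air post for cleaning: pull the blue spring sleeve of the quick coupler all the way back so that the wand pops loose, then let go so that the sleeve snaps fully home by itself. Then draw the wand out of the coupler and lay it down gently, flat along the tray on its two rubber bars; do not drop it and leave the jar, bottles and tub where they stand.

Things in the scene. Friction and masses are not known exactly. Their poses are not given: they have to be found in the camera images.
- air_post: Aluminium post fixed to the worktop. Origin on the worktop right under the middle of the sleeve when home; z up. Its y is the coupler's axis, level, 120 mm above the worktop, mouth towards +y. At y = -57 to -99 mm stands the column with a 44 mm wide block on the axis. Foot plate 8 mm thick, x -45 to +115, y -100 to +180 mm.
- hood_edge (a point): Middle of the steel front edge of the pale translucent splash hood over the coupler; axes as the post's. The roof, 280 to 288 mm above the worktop, reaches 125 mm back (+x) and 62 mm to either side; a back plate closes it behind. Open at the front: reach under it with the gripper tilted 25 to 45 degrees from vertical, wrist towards -x, fingers closing square to the coupler's axis.
- sleeve (a joint): Travel of the spring sleeve (m): 0 = fully home, growing as it is pulled back (to -y of the post) up to a hard stop at 0.015. Its spring pushes it home with 6 N at 0, rising to 13.5 N at the stop. The wand's lock opens only in the last 2 mm or so before the stop. A free sleeve snaps home in about 0.1 s.
- sleeve_grip (a point): Middle of the sleeve, on the coupler's axis; moves with the sleeve, axes as the post's. A blue ribbed waist 38 mm in diameter and 34 mm long between two steel flanges 48 mm in diameter and 5 mm thick; fingers set on the waist push against the rear (-y) flange when they pull.
- fork_mid (a point): Point on the coupler's axis half-way between the two fixed forks that carry the wand's handle; axes as the post's. The forks stand 37.5 mm to either side along y, are 8 mm thick and 40 mm wide, their prongs reach 2 mm above this point; 67 mm of handle are free between them.
- wand_mid (a point): Middle of the loose wand, 200 mm long along its y, 0.18 kg. Red square handle 24 x 24 x 120 mm about this point; at its -y end a brass tail, 16 mm in diameter and 40 mm long, locked 20 mm deep in the coupler; at +y a nozzle. When unlocked a plunger pushes it about 18 to 22 mm along +y; it stays in the forks and must be drawn some 20 mm further along +y before it is lifted.
- tray_mid (a point): Fixed steel tray, outside 100 (x) by 250 (y) by 24 mm high, wall 4 mm. This point is in its middle, level with the tops of two 12 mm wide rubber bars, 14 mm above the worktop. The bars lie across it at y = -42 and +42 mm; the floor between is 10 mm lower. A wand laid on them has its middle 12 mm above this point.
- jam_jar: Bystander: jam jar with yellow lid, 71 mm wide, 110 mm high, origin under its middle.
- sugar_shaker: Bystander: small round shaker with yellow cap, 42 mm wide, 106 mm high, origin under its middle.
- icing_tub: Bystander: white tub, 99 mm wide, 128 mm high, origin under its middle.
- gel: Bystander: small white bottle with turquoise cap and label, 29 mm wide, 83 mm high, origin under its middle.

How it is judged:
On the way, in this order (a step that is already met when the one before it is completed fails the run):
1. the sleeve is pulled back to its stop (at least 13 mm of 15) and held there (value of joint sleeve above 0.013 m), for 0.1 s.
2. the sleeve is let go and snaps forward (faster than 0.06 m/s) (velocity of joint sleeve below -0.06 m/s).
3. the sleeve is home and the wand has popped out of the lock but still lies in the forks (value of joint sleeve below 0.0015 m and y of wand_mid in the frame of air_post above 0.112 m and z of wand_mid in the frame of air_post above 0.112 m), for 0.2 s.
At the end, for the whole second after the job is handed in: The wand lies still and released on the tray's two bars, level (middle 8 to 16 mm above the bars' tops), lengthways within 0.3 rad of the tray (either end first), its middle within 36 mm across and 25 mm along of the tray's middle; the sleeve is home (within 1.5 mm) (value of joint sleeve below 0.0015 m and x of wand_mid in the frame of tray_mid between -0.036 and 0.036 m and y of wand_mid in the frame of tray_mid between -0.025 and 0.025 m and z of wand_mid in the frame of tray_mid between 0.008 and 0.016 m and angle between the y axis of wand_mid and the y axis of tray_mid, either way round below 0.3 rad and linear speed of wand below 0.02 m/s); the robot touches nothing.
It fails at once if the wand is dropped or thrown (faster than 0.6 m/s while no finger touches it) (linear speed of wand above 0.6 m/s and contact force between the fingers and wand below 0.05 N).
It fails at once if a jar, bottle or tub is moved by more than 30 mm (distance of any of jam_jar, sugar_shaker, icing_tub, gel from where it was at the start of the episode above 0.03 m).
It also fails if it takes over 64 s, if anything falls off the work surface, if the arm or the gripper's body presses on something with over 40 N, if the wrist force passes 120 N, or if a joint passes its speed limit or range.

## Working session

There is one attempt and no reset: what is moved stays moved. The work goes in short steps, Python scripts to look and compute and a tool call to move; the robot and the scene stay as the last step left them, time stands still between calls to the robot, and variables do not carry over. Pictures are saved under pics/ and viewed, at most 10 in all, crops included, and the job is handed in when it is done.

Besides the shell and the picture viewer there is one more tool, called after "Call:" in YAML: its name, and indented under it one key for each argument. arm_command: Moves the arm, as the interface text tells. Its arguments: {"type":"object","properties":{"delta_rot":{"type":"array","items":{"type":"array","items":{"type":"number"}}},"delta_pos":{"type":"array","items":{"type":"array","items":{"type":"number"}}},"gripper":{"type":"array","items":{"type":"number"}},"grip_force":{"type":"number"}},"required":["delta_rot","delta_pos","gripper"]}

```bash
mkdir -p pics; ls
cat > h.py <<'E'
import numpy as np, cv2, pickle
from scipy.spatial.transform import Rotation as R
def shot(name, tag):
    from rig import status, viewer
    o=status.get_obs(); c=viewer.camera(name)
    T=np.eye(4)
    if 'pose' in c: T=np.array(c['pose'])
    else:
        W=np.eye(4); W[:3,:3]=R.from_quat(o['tool_rot']).as_matrix(); W[:3,3]=o['position']
        T=W@np.array(c['mount'])
    cv2.imwrite(f'pics/{tag}.png',np.asarray(c['pixels']))
    d={k:c[k] for k in('fx','fy','cx','cy','k1')}; d['T']=T
    pickle.dump(d,open(f'pics/{tag}.pkl','wb')); return o
def ld(tag): return pickle.load(open(f'pics/{tag}.pkl','rb'))
def ray(tag,u,v):
    c=ld(tag); d=np.array([(u-c['cx'])/c['fx'],(v-c['cy'])/c['fy']]); s=d.copy()
    for _ in range(20): s=d/(1+c['k1']*(s@s))
    r=c['T'][:3,:3]@np.array([*s,1]); return c['T'][:3,3],r/np.linalg.norm(r)
def proj(tag,p):
    c=ld(tag); q=np.linalg.inv(c['T'])@np.array([*p,1]); s=q[:2]/q[2]; s=s*(1+c['k1']*(s@s))
    return np.array([c['fx']*s[0]+c['cx'],c['fy']*s[1]+c['cy']])
def atz(tag,u,v,z):
    o,r=ray(tag,u,v); return o+r*(z-o[2])/r[2]
def tri(*obs):
    A=np.zeros((3,3));b=np.zeros(3);L=[]
    for t,u,v in obs:
        o,r=ray(t,u,v);P=np.eye(3)-np.outer(r,r);A+=P;b+=P@o;L.append((o,P))
    p=np.linalg.solve(A,b); return p,[float(np.linalg.norm(P@(p-o))) for o,P in L]
E
python3 - <<'E'
from h import *
for n in('scene','side','wrist'): o=shot(n,n+'0'); print(n,ld(n+'0')['T'].round(3).tolist(),ld(n+'0')['fx'],ld(n+'0')['k1'])
print(o)
E
```

```text
pics
scene [[0.656, -0.346, 0.67, -0.383], [-0.754, -0.278, 0.595, -0.798], [-0.02, -0.896, -0.443, 0.785], [0.0, 0.0, 0.0, 1.0]] 485.66580546883506 -0.017570737331228048
side [[-0.892, -0.294, 0.343, 0.167], [-0.452, 0.583, -0.675, 0.717], [-0.001, -0.757, -0.653, 0.873], [0.0, 0.0, 0.0, 1.0]] 461.5334460066237 -0.05772817678804491
wrist [[1.0, -0.001, -0.002, 0.624], [-0.001, -0.967, -0.254, 0.069], [-0.001, 0.254, -0.967, 0.384], [0.0, 0.0, 0.0, 1.0]] 346.72351273979456 -0.06660885897384063
{'time': 0.1, 'q': array([-1.78503297e-01,  5.28386569e-01,  1.43376384e+00, -6.72776958e-07,
        1.18143275e+00, -1.78489753e-01]), 'joint_velocities': array([-0.00029046, -0.00213392, -0.00264216, -0.00057733, -0.00186679,
       -0.00049141]), 'joint_torque': array([-3.02360622e-04, -4.40987206e+01, -1.77151054e+01,  6.34850166e-02,
        5.34114777e-02, -3.85449334e-05]), 'position': array([6.24335656e-01, 1.47073536e-04, 2.21664580e-01]), 'tool_rot': array([ 7.07111129e-01,  7.07101733e-01, -5.67874592e-04, -8.17344133e-04]), 'ft_force': array([0.0132128 , 0.12257657, 1.2500831 ]), 'moment': array([ 0.01719208,  0.05653184, -0.0240958 ]), 'grip_force': 0.0, 'grip_width': 0.0869898362765366}
```

View pics/scene0.png

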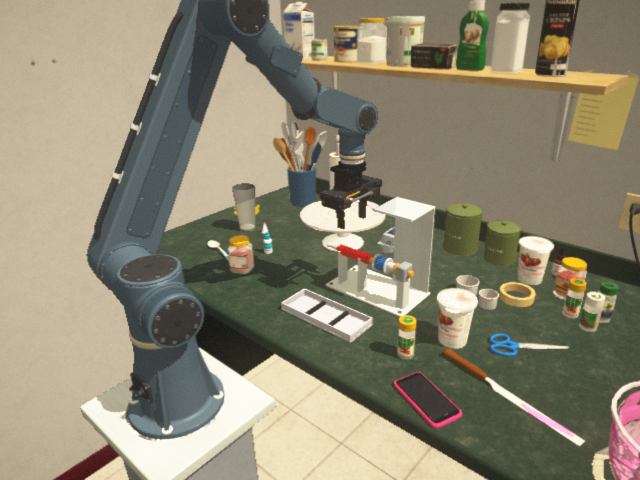

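View pics/side0.png

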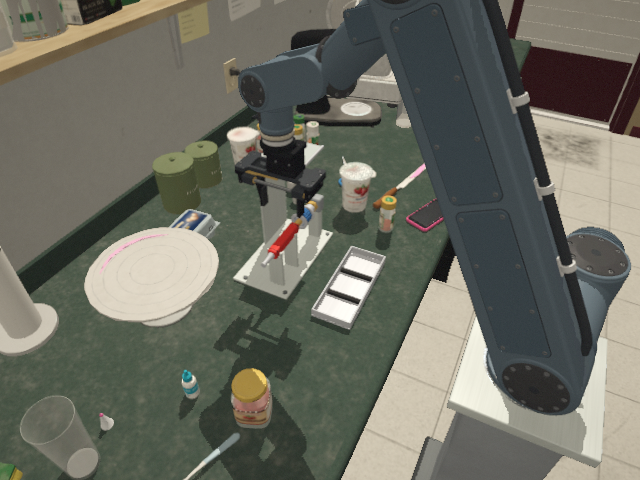

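Run:
```python
import cv2,numpy as np
a=cv2.imread('pics/scene0.png')[190:340,275:445]; b=cv2.imread('pics/side0.png')[160:330,225:395]
a=cv2.resize(a,None,fx=2.35,fy=2.35*1,interpolation=3); b=cv2.resize(b,None,fx=2.35,fy=2.35,interpolation=3)
o=np.zeros((400,800,3),np.uint8); o[:a.shape[0],:a.shape[1]]=a; o[:b.shape[0],400:400+b.shape[1]]=b
w=cv2.imread('pics/wrist0.png')
cv2.imwrite('pics/c1.png',o)
```

```text
(no output)
```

View pics/c1.png

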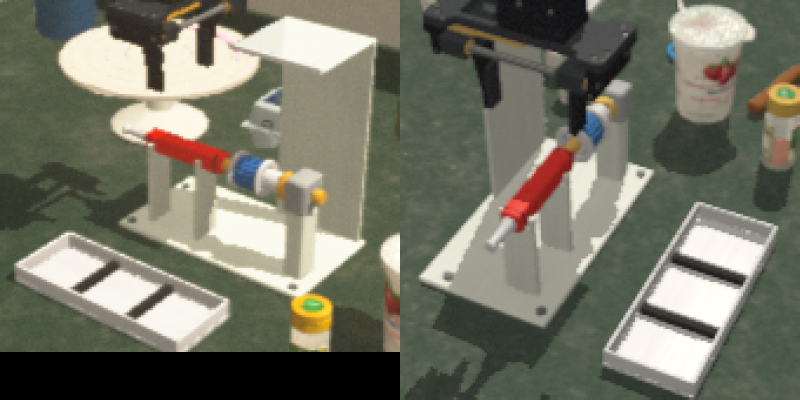

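View pics/wrist0.png

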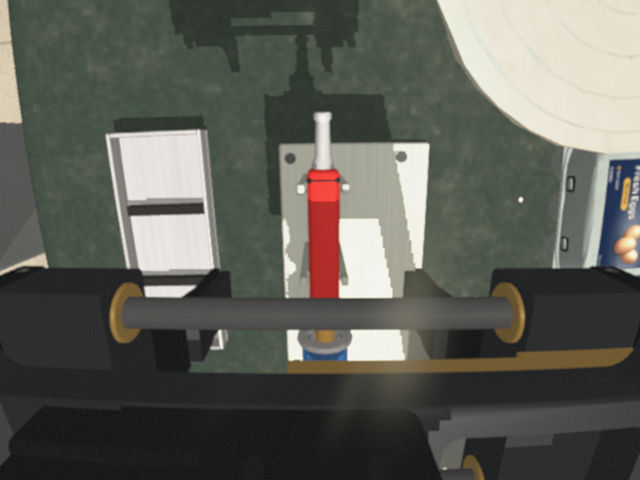

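Run:
```python
from h import *
s,d,w='scene0','side0','wrist0'
S=lambda u,v:(s,275+u/2.35,190+v/2.35)
D=lambda u,v:(d,225+(u-400)/2.35,160+v/2.35)
W=lambda u,v:(w,u,v)
P={'nozzle tip':[W(322,114),S(125,130),D(492,245)],
'handle y+ end':[W(323,176),S(154,137)],
'sleeve':[S(243,169),D(590,127)],
'plate -x+y (z.008)':[W(281,143),S(120,215),D(547,325)],
'plate +x+y':[W(429,143),D(420,278)],
'plate -x-y':[S(296,293)],'plate +x-y':[S(364,240),D(653,172)],
'tray -x+y (z.024)':[W(107,134),S(15,265),D(697,383)],
'tray +x+y':[W(207,129),S(72,234),D(605,350)],
'tray -x-y':[S(184,342),D(777,227)],'tray +x-y':[S(229,299),D(697,204)]}
for k,o in P.items():
    z=.008 if 'plate' in k else .024 if 'tray' in k else .12
    print(k,[np.round(atz(*x,z)[:2],3).tolist() for x in o],[x.round(3).tolist() if hasattr(x,'round') else np.round(x,3).tolist() for x in tri(*o)] if len(o)>1 else '')
```

```text
nozzle tip [[0.627, 0.092], [0.621, 0.088], [0.625, 0.088]] [[0.625, 0.091, 0.12], [0.002, 0.002, 0.002]]
handle y+ end [[0.628, 0.047], [0.63, 0.046]] [[0.629, 0.047, 0.12], [0.001, 0.001]]
sleeve [[0.631, -0.094], [0.627, -0.122]] [[0.616, -0.106, 0.132], [0.003, 0.003]]
plate -x+y (z.008) [[0.585, 0.073], [0.594, 0.076], [0.578, 0.071]] [[0.583, 0.071, 0.011], [0.003, 0.005, 0.006]]
plate +x+y [[0.742, 0.073], [0.737, 0.075]] [[0.741, 0.073, 0.004], [0.002, 0.002]]
plate -x-y [[0.59, -0.204]] 
plate +x-y [[0.743, -0.206], [0.584, -0.203]] [[0.623, -0.233, 0.032], [0.052, 0.052]]
tray -x+y (z.024) [[0.408, 0.084], [0.404, 0.079], [0.401, 0.082]] [[0.404, 0.082, 0.022], [0.003, 0.002, 0.003]]
tray +x+y [[0.513, 0.087], [0.5, 0.075], [0.501, 0.086]] [[0.507, 0.084, 0.017], [0.005, 0.001, 0.005]]
tray -x-y [[0.414, -0.174], [0.409, -0.163]] [[0.414, -0.171, 0.02], [0.004, 0.004]]
tray +x-y [[0.511, -0.164], [0.506, -0.158]] [[0.51, -0.162, 0.022], [0.002, 0.002]]
```

Run:
```python
from h import *
S=lambda u,v:('scene0',275+u/2.35,190+v/2.35)
for u,v in[(233,50),(318,72),(288,17),(375,40)]: print('hood',atz(*S(u,v),.288).round(3))
for n,t,u,v,z in[('shaker top','scene0',407,320,.106),('tub top','scene0',457,299,.128),('jar top','side0',251,380,.11),('gel top','side0',187,373,.083),('jar','scene0',239,240,.11),('gel','scene0',265,226,.083)]: print(n,atz(t,u,v,z).round(3))
# plate, axis prediction check
for p in[(.628,-.107,.12),(.628,-.107-.078,.12),(.628,.073,.008)]: print(proj('scene0',p).round(1),proj('side0',p).round(1),proj('wrist0',p).round(1))
```

```text
hood [ 0.599 -0.097  0.288]
hood [ 0.605 -0.206  0.288]
hood [ 0.725 -0.088  0.288]
hood [ 0.725 -0.208  0.288]
shaker top [ 0.457 -0.302  0.106]
tub top [ 0.583 -0.365  0.128]
jar top [0.49  0.354 0.11 ]
gel top [0.622 0.386 0.083]
jar [0.485 0.352 0.11 ]
gel [0.653 0.414 0.083]
[381.5 263.6] [302.6 217.2] [322.4 355.9]
[404.8 272.2] [316.1 201.2] [322.1 427.3]
[333.9 277.6] [269.7 292. ] [321.5 142.8]
```

Call:
arm_command:
  delta_rot:
    - [0,0,0]
    - [0,0,0]
    - [-7,0,0]
    - [-14,0,0]
    - [-21,0,0]
    - [-28,0,0]
    - [-35,0,0]
    - [-40,0,0]
    - [-40,0,0]
    - [-40,0,0]
  delta_pos:
    - [0,-0.035,-0.01]
    - [0,-0.07,-0.02]
    - [0,-0.1,-0.02]
    - [0,-0.13,-0.02]
    - [0,-0.16,-0.02]
    - [-0.02,-0.18,-0.02]
    - [-0.05,-0.18,-0.02]
    - [-0.08,-0.18,-0.02]
    - [-0.107,-0.18,-0.02]
    - [-0.107,-0.18,-0.02]
  gripper: [-1,-1,-1,-1,-1,-1,-1,-1,-1,-1]

```text
time: 0.98
position: [0.4497, -0.0491, 0.24]
tool_rot: [0.672, 0.683, 0.216, 0.186]
ft_force: [0.8, -0.2, 0.1]
grip_width: 0.0867
grip_force: 0.0
```

Run:
```python
from h import *
for z in(.222,.292,.32,.35,.38,.40): print(z,proj('scene0',(.624,0,z)).round(0),proj('side0',(.624,0,z)).round(0))
for n in('scene','side','wrist'): o=shot(n,n+'1')
a=cv2.imread('pics/scene1.png')[190:320,310:440]; b=cv2.imread('pics/side1.png')[120:300,225:355]; w=cv2.imread('pics/wrist1.png')
g=cv2.imread('pics/scene0.png')[120:240,300:400]
o=np.zeros((600,800,3),np.uint8)
def put(im,x,y,f):
    im=cv2.resize(im,None,fx=f,fy=f,interpolation=3)[:600-y,:800-x]; o[y:y+im.shape[0],x:x+im.shape[1]]=im
put(w,0,0,.75);put(a,480,0,2.4);put(b,480,312,1.6);put(g,0,360,2)
cv2.imwrite('pics/c2.png',o)
```

```text
0.222 [351. 222.] [281. 209.]
0.292 [351. 199.] [280. 184.]
0.32 [351. 190.] [279. 173.]
0.35 [351. 179.] [278. 161.]
0.38 [351. 169.] [277. 149.]
0.4 [351. 162.] [277. 141.]
```

View pics/c2.png

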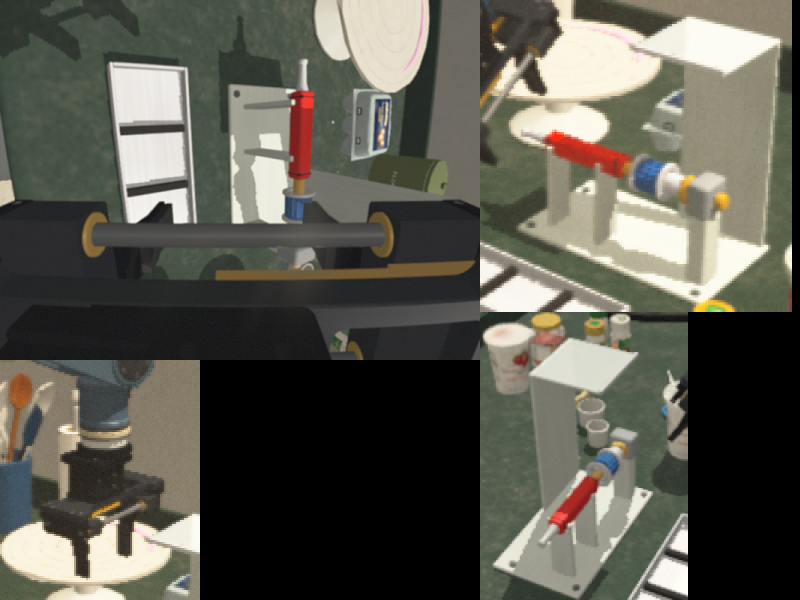

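Run:
```python
from h import *
S=lambda u,v:('scene1',310+(u-480)/2.4,190+v/2.4)
D=lambda u,v:('side1',225+(u-480)/1.6,120+(v-312)/1.6)
W=lambda u,v:('wrist1',u/.75,v/.75)
P={'hood -x+y':[S(633,48),D(588,391)],'hood -x-y':[S(728,72),D(637,352)],'hood+x+y':[S(692,17),D(529,373)],'hood+x-y':[S(779,40),D(576,339)],
'sleeve':[S(648,176),D(604,466)],'tip':[S(524,133),D(543,543),W(303,62)],'plate-x-y':[S(697,300)],'plate -x+y':[S(520,224),D(576,598),W(230,224)]}
for k,o in P.items():
    p=tri(*o) if len(o)>1 else (atz(*o[0],.008),0); print(k,p[0].round(3),np.round(p[1],3))
# colour based: blue waist centroid in scene1, side1 ; red centroid
for t,(x0,x1,y0,y1) in {'scene1':(360,400,245,285),'side1':(285,325,190,230),'wrist1':(360,420,240,300)}.items():
    im=cv2.imread(f'pics/{t}.png').astype(int); m=(im[...,0]>im[...,2]*1.6)&(im[...,0]>80); k=np.zeros_like(m);k[y0:y1,x0:x1]=1;m&=k
    v,u=np.nonzero(m); print(t,u.mean(),v.mean(),len(u),u.min(),u.max(),v.min(),v.max())
    M=(u.mean(),v.mean()); globals()[t]=M
p,e=tri(('scene1',*scene1),('side1',*side1)); print('blue',p.round(4),np.round(e,4))
# handle axis via wrist0 red edges
im=cv2.imread('pics/wrist0.png').astype(int); m=(im[...,2]>120)&(im[...,1]<60)
for r in range(185,295,15):
    u=np.nonzero(m[r])[0]; print(r,atz('wrist0',u.min(),r,.132)[:2].round(4),atz('wrist0',u.max()+1,r,.132)[:2].round(4))
```

```text
hood -x+y [ 0.632 -0.075  0.279] [0.004 0.004]
hood -x-y [ 0.619 -0.207  0.285] [0. 0.]
hood+x+y [ 0.74  -0.081  0.282] [0. 0.]
hood+x-y [ 0.729 -0.204  0.285] [0.002 0.002]
sleeve [ 0.626 -0.105  0.123] [0.002 0.002]
tip [0.624 0.089 0.121] [0.002 0.001 0.002]
plate-x-y [ 0.587 -0.204  0.008] 0
plate -x+y [ 0.546 -0.012  0.053] [0.032 0.104 0.12 ]
scene1 379.74117647058824 261.61176470588236 85 375 386 257 268
side1 304.95959595959596 213.08080808080808 99 297 310 208 220
wrist1 393.2702290076336 276.9145038167939 655 381 414 263 292
blue [ 0.62   -0.108   0.1327] [0.0027 0.0027]
185 [0.6176 0.042 ] [0.6386 0.042 ]
200 [0.6175 0.0311] [0.6394 0.0311]
215 [0.6175 0.0199] [0.6389 0.0199]
230 [0.6174 0.0086] [0.639  0.0085]
245 [ 0.6173 -0.0031] [ 0.6399 -0.0031]
260 [ 0.618 -0.015] [ 0.6401 -0.015 ]
275 [ 0.6179 -0.0272] [ 0.6396 -0.0272]
290 [ 0.6186 -0.0397] [ 0.6398 -0.0397]
```

Call:
arm_command:
  delta_rot:
    - [-2,0,0]
    - [-4,0,0]
    - [-4,0,0]
    - [-4,0,0]
    - [-4,0,0]
    - [-4,0,0]
  delta_pos:
    - [0,0.015,0.023]
    - [0,0.03,0.046]
    - [0,0.046,0.071]
    - [0,0.046,0.071]
    - [0,0.046,0.071]
    - [0,0.046,0.071]
  gripper: [-1,-1,-1,-1,-1,-1]

```text
time: 1.63
position: [0.527, -0.0439, 0.2049]
tool_rot: [0.665, 0.676, 0.24, 0.207]
ft_force: [0.4, 0.1, 0.4]
grip_width: 0.0872
grip_force: 0.0
```

```bash
cat >> h.py <<'E'
def st(target=None):
    from rig import status
    o=status.get_obs(); M=R.from_quat(o['tool_rot']).as_matrix(); p=o['position']
    print('t',round(o['time'],2),'p',p.round(4),'axes x',M[:,0].round(3),'y',M[:,1].round(3),'z',M[:,2].round(3),'F',o['ft_force'].round(1),'q',o['q'].round(2))
    if target is not None: print('to target, tool axes',(M.T@(np.array(target)-p)).round(4))
    return o,M
E
python3 - <<'E'
from h import *
st((.6485,-.108,.100)); shot('wrist','wrist2')
for p in[(.629,-.107,.144),(.629,-.087,.144),(.629,-.0,.132)]: print(proj('wrist2',p).round(0),proj('wrist1',p).round(0))
E
```

```text
t 1.63 p [ 0.527  -0.0439  0.2049] axes x [-0.029  0.999  0.038] y [0.8 0.  0.6] z [ 0.599  0.048 -0.799] F [0.4 0.1 0.4] q [-0.49  0.33  2.18  1.35  0.34 -1.75]
to target, tool axes [-0.0716  0.0343  0.1536]
[371. 312.] [413. 279.]
[371. 290.] [414. 261.]
[364. 185.] [410. 175.]
```

View pics/wrist2.png

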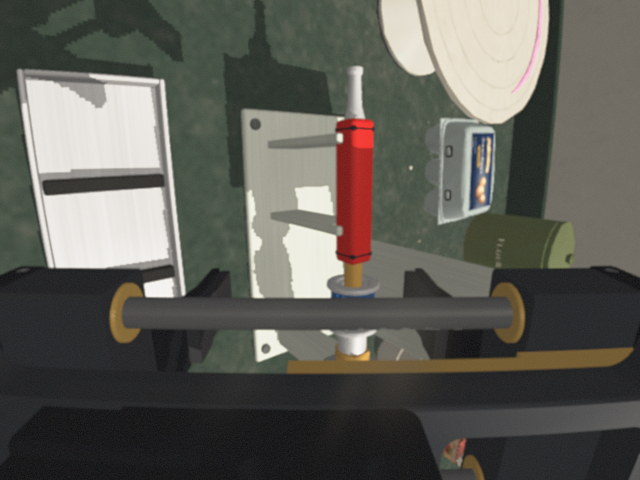

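```bash
cat >> h.py <<'E'
def tgt(t,yaw=0):
    t=np.radians(t); M=np.array([[0,np.cos(t),np.sin(t)],[1,0,0],[0,np.sin(t),-np.cos(t)]])
    return R.from_euler('z',yaw).as_matrix()@M
def delta(p,t,yaw=0):
    o,M=st(); print('pos',(M.T@(np.array(p)-o['position'])).round(4),'rot',np.degrees(R.from_matrix(M.T@tgt(t,yaw)).as_rotvec()).round(2))
E
python3 - <<'E'
from h import *
delta((.526,-.108,.218),40)
from scipy.optimize import least_squares
D=[([-.1785,.52839,1.43376,0,1.18143,-.17849],[.624336,.000147,.221665])]
from rig import status
o=status.get_obs(); D.append((o['q'],o['position'])); print(o['q'])
def Rm(q):
    e=lambda a,x:R.from_euler(a,x).as_matrix()
    return e('z',q[0])@e('y',q[1]+q[2])@e('z',q[3])@e('y',q[4])@e('z',q[5])
print(Rm(D[0][0]).round(3),Rm(D[1][0]).round(3))
E
```

```text
t 1.68 p [ 0.5266 -0.0441  0.2053] axes x [-0.029  0.999  0.038] y [0.8 0.  0.6] z [ 0.6    0.048 -0.799] F [-0.4  0.8 -0.1] q [-0.49  0.32  2.18  1.35  0.34 -1.75]
pos [-0.0633  0.0071 -0.0136] rot [-3.12 -2.73 -0.07]
[-0.49334281  0.32456777  2.17596246  1.35128929  0.34038139 -1.75068543]
[[-1.     0.    -0.002]
 [ 0.     1.     0.   ]
 [ 0.002  0.    -1.   ]] [[-0.8   -0.029  0.6  ]
 [-0.     0.999  0.048]
 [-0.6    0.038 -0.799]]
```

Call:
arm_command:
  delta_rot:
    - [-3,-2.7,0]
    - [-3,-2.7,0]
    - [-3,-2.7,0]
    - [-3,-2.7,0]
    - [-3,-2.7,0]
    - [-3,-2.7,0]
    - [-3,-2.7,0]
    - [-3,-2.7,0]
  delta_pos:
    - [-0.02,0.007,-0.014]
    - [-0.04,0.007,-0.014]
    - [-0.063,0.007,-0.014]
    - [-0.063,0.007,-0.014]
    - [-0.063,0.007,-0.014]
    - [-0.063,0.007,-0.014]
    - [-0.063,0.007,-0.014]
    - [-0.063,0.007,-0.014]
  gripper: [-1,-1,-1,-1,-1,-1,-1,-1]

```text
time: 2.35
position: [0.5256, -0.1075, 0.2182]
tool_rot: [0.665, 0.664, 0.242, 0.241]
ft_force: [0.7, -0.3, -0.3]
grip_width: 0.0872
grip_force: 0.0
```

Run:
```python
from h import *
delta((.6485,-.108,.1),44)
```

```text
t 2.35 p [ 0.5256 -0.1075  0.2182] axes x [0.001 1.    0.001] y [ 0.767 -0.001  0.641] z [ 0.641  0.    -0.767] F [ 0.7 -0.3 -0.3] q [-0.64  0.31  2.18  1.43  0.4  -1.93]
pos [-0.0005  0.0185  0.1695] rot [-4.11 -0.02 -0.08]
```

Run:
```python
from h import *
shot('wrist','wrist3')
for p in[(.629,-.107,.12),(.629,-.107+.022,.12),(.629,-.107-.022,.12),(.629,0,.12)]: print(proj('wrist2',p).round(0),proj('wrist3',p).round(0))
im=cv2.imread('pics/wrist3.png').astype(int); m=(im[...,2]>100)&(im[...,1]<60)&(im[...,0]<60)
for r in range(140,290,25):
    u=np.nonzero(m[r,200:480])[0]+200
    if len(u)>5: print(r,u.min(),u.max())
cv2.imwrite('pics/c3.png',cv2.resize(cv2.imread('pics/wrist3.png')[180:400,200:500],None,fx=2.4,fy=2.4,interpolation=3))
```

```text
[352. 303.] [336. 225.]
[352. 280.] [336. 200.]
[351. 326.] [336. 248.]
[354. 185.] [337.  99.]
140 326 354
165 321 354
```

View pics/c3.png

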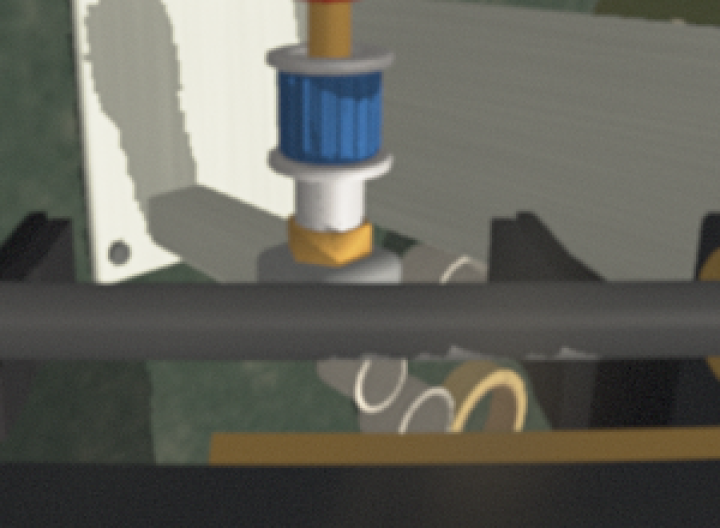

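Call:
arm_command:
  delta_rot:
    - [-2,0,0]
    - [-4,0,0]
    - [-4,0,0]
    - [-4,0,0]
    - [-4,0,0]
    - [-4,0,0]
    - [-4,0,0]
    - [-4,0,0]
    - [-4,0,0]
    - [-4,0,0]
    - [-4,0,0]
  delta_pos:
    - [-0.001,0.0,0.02]
    - [-0.002,0.003,0.04]
    - [-0.002,0.004,0.06]
    - [-0.002,0.005,0.075]
    - [-0.002,0.006,0.09]
    - [-0.002,0.007,0.105]
    - [-0.002,0.008,0.12]
    - [-0.002,0.009,0.13]
    - [-0.002,0.0095,0.14]
    - [-0.002,0.0095,0.14]
    - [-0.002,0.0095,0.14]
  gripper: [-1,-1,-1,-1,-1,-1,-1,-1,-1,-1,-1]

```text
time: 3.32
position: [0.6231, -0.1104, 0.1165]
tool_rot: [0.657, 0.655, 0.264, 0.264]
ft_force: [-0.4, 0.1, -0.5]
grip_width: 0.0871
grip_force: 0.0
```

Run:
```python
from h import *
for n in('scene','side'): shot(n,n+'4')
delta((.6495,-.110,.1),44)
a=cv2.imread('pics/scene4.png')[160:310,290:460]; b=cv2.imread('pics/side4.png')[130:280,225:395]
cv2.imwrite('pics/c4.png',cv2.resize(np.hstack([a,b]),None,fx=2.35,fy=2.35,interpolation=3))
```

```text
t 3.42 p [ 0.6227 -0.1106  0.1171] axes x [0.002 1.    0.001] y [ 0.721 -0.002  0.693] z [ 0.693 -0.001 -0.721] F [ 0.2 -0.2  0.4] q [-0.53  0.65  2.07  2.21  0.45 -2.65]
pos [0.0007 0.0074 0.0309] rot [-0.1   0.05 -0.12]
```

View pics/c4.png

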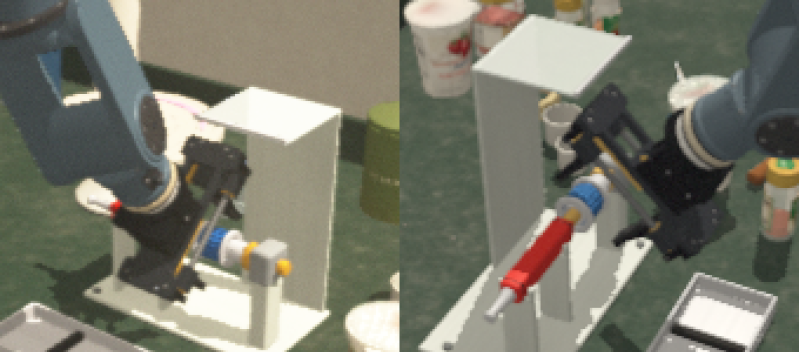

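```bash
cat > k.py <<'E'
from h import *
from rig import status
from scipy.optimize import least_squares
e=lambda a,x:R.from_euler(a,x).as_matrix()
C=np.array([[0,-1,0],[1,0,0],[0,0,1.]])
def fk(q,g):
    a1,d,h,L2,L3,eo,L6=g
    w=e('z',q[0])@(np.array([a1,d,h])+e('y',q[1])@[0,0,L2]+e('y',q[1]+q[2])@[eo,0,L3])
    M=e('z',q[0])@e('y',q[1]+q[2])@e('z',q[3])@e('y',q[4])@e('z',q[5])
    return w+M[:,2]*L6, M@C
D=[([-1.78503297e-01,5.28386569e-01,1.43376384,0,1.18143275,-1.78489753e-01],[6.24335656e-01,1.47073536e-04,2.21664580e-01]),
([-0.49334281,0.32456777,2.17596246,1.35128929,0.34038139,-1.75068543],[.5266,-.0441,.2053]),
([-.64,.31,2.18,1.43,.4,-1.93],[.5256,-.1075,.2182])]
W=[1,1,.05]
o=status.get_obs(); D.append((o['q'],o['position'])); W.append(1)
g0=np.array([.0,.11,.3,.45,.45,0,.3])
f=lambda g:np.concatenate([w*(fk(q,g)[0]-p)*100 for (q,p),w in zip(D,W)]+[(g-g0)*.01])
s=least_squares(f,g0); g=s.x
def ik(p,M,q0):
    lo=np.array([-3.08,-.75,.22,-1.43,0,-2.85]);hi=np.array([3.08,2.2,2.44,4.57,2.65,2.85])
    def r(q):
        P,Q=fk(q,g); return np.concatenate([(P-p)*10,R.from_matrix(Q.T@M).as_rotvec()])
    s=least_squares(r,np.clip(q0,lo+.001,hi-.001),bounds=(lo-.5,hi+.5)); return s.x,np.abs(s.fun).max()
E
python3 - <<'E'
from k import *
print(g.round(4),np.round(f(g)[:12]*10,1)); print(o['q'].round(3))
for t in(44,40,35,30,25):
  for yaw in (0,-.1):
    z=tgt(t,yaw)[:,2]; p=np.array([.630,-.110,.12])+.028*z
    for nm,q0 in(('cur',o['q']),('un',[-.5,.6,1.9,.5,.5,-.8])):
        q,err=ik(p,tgt(t,yaw),np.array(q0)); print(t,yaw,nm,q.round(2),round(err,4))
E
```

```text
[-1.000e-04  1.110e-01  2.741e-01  5.881e-01  3.917e-01  1.141e-01
  3.055e-01] [ 0.   0.   0.   0.  -0.  -0.  -0.1  0.1  0.1  0.   0.   0. ]
[-0.526  0.652  2.073  2.208  0.447 -2.653]
44 0 cur [-0.5   0.7   2.02  2.24  0.43 -2.66] 0.0
44 0 un [-0.5   0.7   2.02  2.24  0.43 -2.66] 0.0
44 -0.1 cur [-0.45  0.7   2.02  2.47  0.4  -2.77] 0.0
44 -0.1 un [-0.45  0.7   2.02  2.47  0.4  -2.77] 0.0
40 0 cur [-0.48  0.68  1.98  2.03  0.34 -2.43] 0.0
40 0 un [-0.48  0.68  1.98  2.03  0.34 -2.43] 0.0
40 -0.1 cur [-0.44  0.68  1.98  2.27  0.29 -2.56] 0.0
40 -0.1 un [-0.44  0.68  1.98  2.27  0.29 -2.56] 0.0
35 0 cur [-0.46  0.66  1.92  1.57  0.26 -1.96] 0.0
35 0 un [-0.46  0.66  1.92  1.57  0.26 -1.96] 0.0
35 -0.1 cur [-0.43  0.66  1.93  1.73  0.19 -2.  ] 0.0
35 -0.1 un [-0.43  0.66  1.93  1.73  0.19 -2.  ] 0.0
30 0 cur [-0.44  0.64  1.87  0.98  0.26 -1.35] 0.0
30 0 un [-0.44  0.64  1.87  0.98  0.26 -1.35] 0.0
30 -0.1 cur [-0.42  0.64  1.87  0.91  0.2  -1.18] 0.0
30 -0.1 un [-0.42  0.64  1.87  0.91  0.2  -1.18] 0.0
25 0 cur [-0.42  0.64  1.81  0.56  0.34 -0.92] 0.0
25 0 un [-0.42  0.64  1.81  0.56  0.34 -0.92] 0.0
25 -0.1 cur [-0.4   0.64  1.82  0.45  0.3  -0.71] 0.0
25 -0.1 un [-0.4   0.64  1.82  0.45  0.3  -0.71] 0.0
```

Call:
arm_command:
  delta_rot:
    - [0,0,0]
    - [0,0,0]
    - [0,0,0]
    - [0,0,0]
    - [0,0,0]
    - [0,0,0]
    - [0,0,0]
  delta_pos:
    - [0,0,0.01]
    - [0,0,0.02]
    - [0,0,0.031]
    - [0,0.004,0.031]
    - [0,0.0075,0.031]
    - [0,0.0075,0.031]
    - [0,0.0075,0.031]
  gripper: [-1,-1,-1,-1,-1,-1,-1]

```text
time: 4.0
position: [0.6502, -0.1108, 0.1]
tool_rot: [0.656, 0.655, 0.264, 0.265]
ft_force: [-0.4, 0.7, 0.2]
grip_width: 0.0873
grip_force: 0.0
```

Run:
```python
from h import *
delta((.6495,-.110,.1),44); shot('side','side5'); shot('scene','scene5'); shot('wrist','wrist5')
a=cv2.imread('pics/scene5.png')[200:300,330:450]; b=cv2.imread('pics/side5.png')[150:250,260:380]; w=cv2.imread('pics/wrist5.png')[100:300,220:460]
im=cv2.resize(np.vstack([np.hstack([a,b]),w]),None,fx=2,fy=2,interpolation=3)
cv2.imwrite('pics/c5.png',im)
```

```text
t 4.0 p [ 0.6502 -0.1108  0.1   ] axes x [0.002 1.    0.   ] y [ 0.72  -0.002  0.694] z [ 0.694 -0.001 -0.72 ] F [-0.4  0.7  0.2] q [-0.5   0.7   2.01  2.23  0.43 -2.65]
pos [ 0.0008 -0.0006 -0.0005] rot [-0.06  0.06 -0.09]
```

View pics/c5.png

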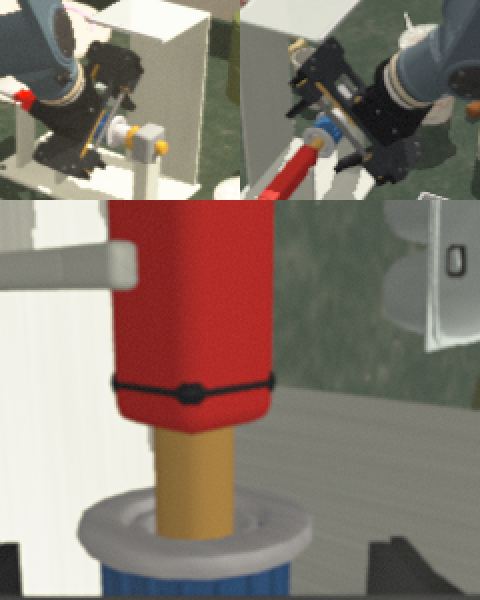

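Call:
arm_command:
  delta_rot:
    - [0,0,0]
    - [0,0,0]
    - [0,0,0]
    - [0,0,0]
    - [0,0,0]
    - [0,0,0]
    - [0,0,0]
    - [0,0,0]
  delta_pos:
    - [0,0,0]
    - [0,0,0]
    - [0,0,0]
    - [0,0,0]
    - [0,0,0]
    - [0,0,0]
    - [0,0,0]
    - [0,0,0]
  gripper: [1,1,1,1,1,1,1,1]
  grip_force: 20

```text
time: 4.82
position: [0.65, -0.1109, 0.0996]
tool_rot: [0.657, 0.655, 0.264, 0.264]
ft_force: [0.2, 0.7, 0.0]
grip_width: 0.0416
grip_force: 0.0
```

Call:
arm_command:
  delta_rot:
    - [0,0,0]
    - [0,0,0]
    - [0,0,0]
    - [0,0,0]
  delta_pos:
    - [0,0,0]
    - [0,0,0]
    - [0,0,0]
    - [0,0,0]
  gripper: [1,1,1,1]

```text
time: 5.15
position: [0.6504, -0.1109, 0.1]
tool_rot: [0.656, 0.655, 0.265, 0.265]
ft_force: [1.3, -0.7, 0.3]
grip_width: 0.036
grip_force: 19.9
```

Call:
arm_command:
  delta_rot:
    - [0,0,0]
    - [0,0,0]
    - [0,0,0]
    - [0,0,0]
    - [0,0,0]
    - [0,0,0]
    - [0,0,0]
  delta_pos:
    - [-0.003,0,0]
    - [-0.006,0,0]
    - [-0.009,0,0]
    - [-0.012,0,0]
    - [-0.014,0,0]
    - [-0.014,0,0]
    - [-0.014,0,0]
  gripper: [1,1,1,1,1,1,1]

```text
time: 5.73
position: [0.6506, -0.1206, 0.1]
tool_rot: [0.654, 0.657, 0.267, 0.263]
ft_force: [4.2, 10.5, -0.2]
grip_width: 0.0358
grip_force: 19.9
```

Call:
arm_command:
  delta_rot:
    - [0,0,0]
    - [0,0,0]
    - [0,0,0]
    - [0,0,0]
    - [0,0,0]
  delta_pos:
    - [-0.003,0,0]
    - [-0.006,0,0]
    - [-0.008,0,0]
    - [-0.008,0,0]
    - [-0.008,0,0]
  gripper: [1,1,1,1,1]

```text
time: 6.15
position: [0.6506, -0.126, 0.1]
tool_rot: [0.652, 0.658, 0.269, 0.263]
ft_force: [6.8, 16.0, -0.9]
grip_width: 0.0356
grip_force: 20.0
```

Run:
```python
from h import *
st((.6495,-.110,.1))
shot('wrist','wrist6')
for t in('wrist5','wrist6'):
    im=cv2.imread(f'pics/{t}.png').astype(int); m=(im[...,2]>100)&(im[...,1]<60)&(im[...,0]<60); v,u=np.nonzero(m[:,220:460]); print(t,v.max(),proj(t,(.629,-.0717,.12)),proj(t,(.629,-.09,.12)))
```

```text
t 6.15 p [ 0.6506 -0.126   0.1   ] axes x [-0.012  1.     0.005] y [0.717 0.005 0.697] z [ 0.697  0.012 -0.717] F [ 6.8 16.  -0.9] q [-0.53  0.7   2.    2.14  0.45 -2.6 ]
to target, tool axes [ 0.016  -0.0008 -0.0006]
wrist5 216 [316.04314664 223.83203899] [316.17364532 267.61796091]
wrist6 119 [315.54984853 184.07083846] [315.36917414 230.4664003 ]
```

Call:
arm_command:
  delta_rot:
    - [0,0,0]
    - [0,0,0]
    - [0,0,0]
  delta_pos:
    - [-0.002,0,0]
    - [-0.002,0,0]
    - [-0.002,0,0]
  gripper: [1,1,1]

```text
time: 6.45
position: [0.6506, -0.1262, 0.1001]
tool_rot: [0.651, 0.659, 0.27, 0.262]
ft_force: [7.6, 19.9, -1.2]
grip_width: 0.036
grip_force: 20.0
```

Call:
arm_command:
  delta_rot:
    - [0,0,0]
    - [0,0,0]
    - [0,0,0]
    - [0,0,0]
    - [0,0,0]
    - [0,0,0]
    - [0,0,0]
    - [0,0,0]
    - [0,0,0]
    - [0,0,0]
  delta_pos:
    - [0,0,0]
    - [0,0,0]
    - [0,0,0]
    - [0,0,0]
    - [0,0,0]
    - [0,0,0]
    - [0,0,0]
    - [0,0,0]
    - [0,0,0]
    - [0,0,0]
  gripper: [-1,-1,-1,-1,-1,-1,-1,-1,-1,-1]

```text
time: 7.28
position: [0.6506, -0.1359, 0.1002]
tool_rot: [0.657, 0.655, 0.264, 0.265]
ft_force: [0.1, -0.6, 0.7]
grip_width: 0.0859
grip_force: 0.0
```

Run:
```python
from h import *
o,M=st(); print(o['grip_width'])
for n in('scene','side','wrist'): shot(n,n+'7')
t='wrist7'
im=cv2.imread(f'pics/{t}.png').astype(int); m=(im[...,2]>100)&(im[...,1]<60)&(im[...,0]<60); v,u=np.nonzero(m[:,220:460]); print(v.max(),[(y,proj(t,(.629,y,.12)).round(0).tolist()) for y in(-.07,-.06,-.05,-.04)])
a=cv2.imread('pics/scene7.png')[200:300,310:430]; b=cv2.imread('pics/side7.png')[170:270,250:370]; w=cv2.imread('pics/wrist7.png')[60:300,200:440]
cv2.imwrite('pics/c7.png',cv2.resize(np.vstack([np.hstack([a,b]),w]),None,fx=1.7,fy=1.7,interpolation=3))
```

```text
t 7.28 p [ 0.6506 -0.1359  0.1002] axes x [ 0.003  1.    -0.   ] y [ 0.72  -0.002  0.694] z [ 0.694 -0.002 -0.72 ] F [ 0.1 -0.6  0.7] q [-0.54  0.7   1.99  2.14  0.44 -2.59]
0.08587541596182868
92 [(-0.07, [315.0, 155.0]), (-0.06, [314.0, 127.0]), (-0.05, [314.0, 99.0]), (-0.04, [314.0, 70.0])]
```

View pics/c7.png

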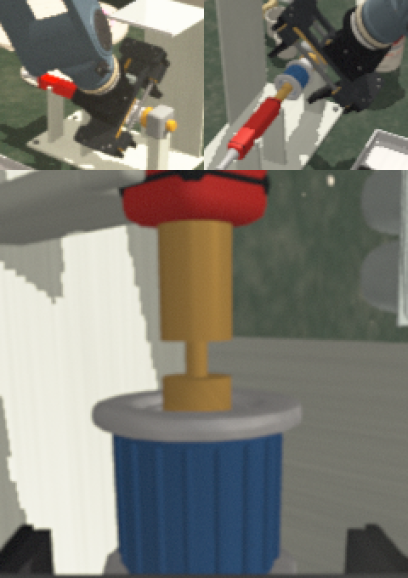

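Call:
arm_command:
  delta_rot:
    - [0,0,0]
    - [0,0,0]
    - [0,0,0]
    - [0,0,0]
    - [0,0,0]
    - [0,0,0]
    - [0,0,0]
    - [0,0,0]
    - [0,0,0]
  delta_pos:
    - [0.008,-0.003,0]
    - [0.016,-0.006,-0.005]
    - [0.024,-0.008,-0.02]
    - [0.025,-0.008,-0.045]
    - [0.025,-0.008,-0.075]
    - [0.025,-0.008,-0.105]
    - [0.025,-0.008,-0.135]
    - [0.025,-0.008,-0.165]
    - [0.025,-0.008,-0.165]
  gripper: [-1,-1,-1,-1,-1,-1,-1,-1,-1]

```text
time: 8.18
position: [0.5276, -0.1092, 0.2158]
tool_rot: [0.656, 0.655, 0.264, 0.266]
ft_force: [0.2, 0.3, -0.2]
grip_width: 0.0869
grip_force: 0.0
```

Run:
```python
from h import *
delta((.50,-.03,.30),0)
# forks (wrist2): near edge where prong meets handle
for u,v in[(338,135),(338,146),(338,222),(338,236)]: print('fork',atz('wrist2',u,v,.121).round(3))
for n in('scene','side','wrist'): shot(n,n+'8')
a=cv2.imread('pics/scene8.png')[200:330,310:440]; b=cv2.imread('pics/side8.png')[170:300,240:370]; w=cv2.imread('pics/wrist8.png')
o=np.zeros((600,800,3),np.uint8); w=cv2.resize(w,None,fx=.75,fy=.75); o[:360,:480]=w
o[:300,480:780]=cv2.resize(a,(300,300),interpolation=3); o[300:600,480:780]=cv2.resize(b,(300,300),interpolation=3)
cv2.imwrite('pics/c8.png',o)
```

```text
t 8.18 p [ 0.5276 -0.1092  0.2158] axes x [ 0.003  1.    -0.002] y [ 0.719 -0.001  0.695] z [ 0.695 -0.003 -0.719] F [ 0.2  0.3 -0.2] q [-0.67  0.35  2.23  1.74  0.45 -2.28]
pos [ 0.079   0.0386 -0.0799] rot [44.04  0.15 -0.1 ]
fork [0.61  0.04  0.121]
fork [0.61  0.031 0.121]
fork [ 0.611 -0.03   0.121]
fork [ 0.611 -0.042  0.121]
```

View pics/c8.png

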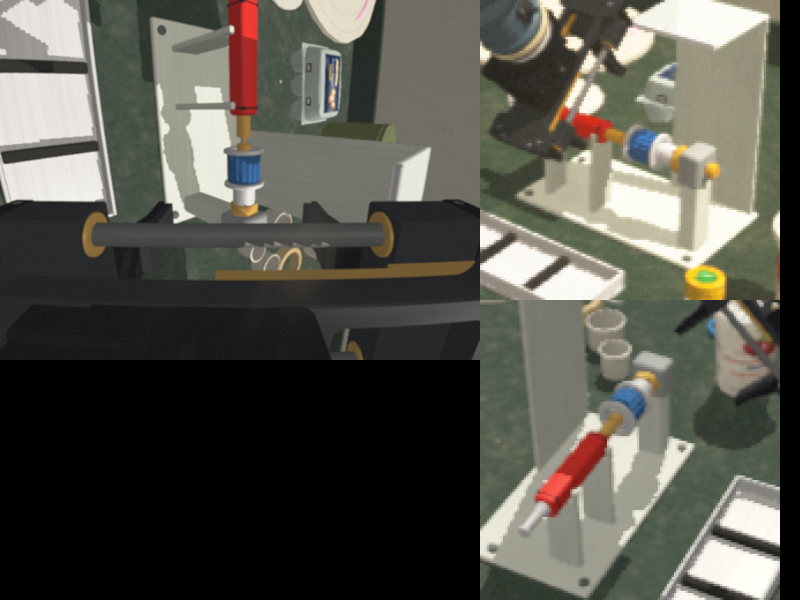

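Call:
arm_command:
  delta_rot:
    - [4,0,0]
    - [8,0,0]
    - [12,0,0]
    - [16,0,0]
    - [20,0,0]
    - [25,0,0]
    - [30,0,0]
    - [35,0,0]
    - [40,0,0]
    - [44,0,0]
    - [44,0,0]
    - [44,0,0]
  delta_pos:
    - [0.008,0.004,-0.008]
    - [0.016,0.008,-0.016]
    - [0.024,0.012,-0.024]
    - [0.032,0.016,-0.032]
    - [0.04,0.02,-0.04]
    - [0.05,0.025,-0.05]
    - [0.06,0.03,-0.06]
    - [0.07,0.034,-0.07]
    - [0.079,0.039,-0.08]
    - [0.079,0.039,-0.08]
    - [0.079,0.039,-0.08]
    - [0.079,0.039,-0.08]
  gripper: [-1,-1,-1,-1,-1,-1,-1,-1,-1,-1,-1,-1]

```text
time: 9.33
position: [0.504, -0.0298, 0.2986]
tool_rot: [0.707, 0.707, 0.004, 0.002]
ft_force: [0.1, -0.3, -0.3]
grip_width: 0.087
grip_force: 0.0
```

Run:
```python
from h import *
delta((.628,.008,.222),0)
```

```text
t 9.33 p [ 0.504  -0.0298  0.2986] axes x [-0.     1.     0.002] y [1.    0.    0.009] z [ 0.009  0.002 -1.   ] F [ 0.1 -0.3 -0.3] q [-0.28  0.27  1.63  0.    1.23 -0.29]
pos [0.0377 0.1234 0.0777] rot [ 0.49 -0.11  0.01]
```

Call:
arm_command:
  delta_rot:
    - [0,0,0]
    - [0,0,0]
    - [0,0,0]
    - [0,0,0]
    - [0,0,0]
    - [0,0,0]
    - [0,0,0]
    - [0,0,0]
  delta_pos:
    - [0.02,0,0]
    - [0.038,0.02,0.005]
    - [0.038,0.05,0.02]
    - [0.038,0.08,0.04]
    - [0.038,0.11,0.06]
    - [0.038,0.123,0.077]
    - [0.038,0.123,0.077]
    - [0.038,0.123,0.077]
  gripper: [-1,-1,-1,-1,-1,-1,-1,-1]

```text
time: 10.0
position: [0.6262, 0.0085, 0.2189]
tool_rot: [0.707, 0.707, 0.004, 0.0]
ft_force: [-0.3, 1.1, 0.3]
grip_width: 0.0864
grip_force: 0.0
```

Run:
```python
from h import *
o,M=st((.628,.008,.108))
for n in('wrist','side'): shot(n,n+'9')
im=cv2.imread('pics/wrist9.png').astype(int); m=(im[...,2]>110)&(im[...,1]<60)&(im[...,0]<60); m[:,:260]=0;m[:,400:]=0
v,u=np.nonzero(m); print('rows',v.min(),v.max())
for r in range(v.min()+2,v.max(),20):
    k=np.nonzero(m[r])[0]; print(r,atz('wrist9',k.min(),r,.132)[:2].round(4),atz('wrist9',k.max()+1,r,.132)[:2].round(4))
print('y+ end',atz('wrist9',u[v==v.min()].mean(),v.min(),.132).round(4))
# nozzle tip: bright column above handle
c=int(u.mean()); print(im[max(0,v.min()-75):v.min():4,c].tolist(), v.min()-75)
im=cv2.imread('pics/side9.png').astype(int); m=(im[...,2]>100)&(im[...,1]<70)&(im[...,0]<70); n,l,s,ce=cv2.connectedComponentsWithStats(m.astype('uint8')); print([(s[i].tolist()) for i in range(1,n) if s[i][4]>80])
```

```text
t 10.0 p [0.6262 0.0085 0.2189] axes x [-0.001  1.     0.005] y [1.    0.001 0.006] z [ 0.006  0.005 -1.   ] F [-0.3  1.1  0.3] q [-0.17  0.53  1.44  0.01  1.17 -0.17]
to target, tool axes [-0.0011  0.0012  0.1109]
rows 156 297
158 [0.6175 0.07  ] [0.6379 0.07  ]
178 [0.6174 0.0561] [0.6387 0.056 ]
198 [0.6172 0.0417] [0.6389 0.0417]
218 [0.6171 0.0271] [0.6391 0.027 ]
238 [0.6177 0.0119] [0.6393 0.0119]
258 [ 0.6176 -0.0036] [ 0.6395 -0.0037]
278 [ 0.6175 -0.0197] [ 0.6397 -0.0197]
y+ end [0.6279 0.0714 0.132 ]
[[73, 84, 73], [68, 80, 68], [75, 87, 74], [75, 88, 77], [220, 224, 226], [240, 243, 244], [156, 162, 165], [158, 160, 162], [159, 161, 164], [175, 179, 181], [229, 232, 235], [229, 232, 235], [230, 233, 235], [231, 234, 236], [231, 234, 236], [231, 234, 235], [228, 231, 232], [222, 226, 229], [220, 223, 225]] 81
[[264, 228, 31, 36, 328]]
```

Call:
arm_command:
  delta_rot:
    - [0,0,0]
    - [0,0,0]
    - [0,0,0]
    - [0,0,0]
    - [0,0,0]
    - [0,0,0]
    - [0,0,0]
    - [0,0,0]
  delta_pos:
    - [0,0.002,0.02]
    - [0,0.002,0.04]
    - [0,0.002,0.06]
    - [0,0.002,0.08]
    - [0,0.002,0.1]
    - [0,0.002,0.112]
    - [0,0.002,0.112]
    - [0,0.002,0.112]
  gripper: [-1,-1,-1,-1,-1,-1,-1,-1]

```text
time: 10.77
position: [0.6299, 0.0078, 0.111]
tool_rot: [0.707, 0.707, 0.005, 0.003]
ft_force: [0.3, 0.2, 0.6]
grip_width: 0.087
grip_force: 0.0
```

Call:
arm_command:
  delta_rot:
    - [0,0,0]
    - [0,0,0]
    - [0,0,0]
    - [0,0,0]
    - [0,0,0]
    - [0,0,0]
    - [0,0,0]
    - [0,0,0]
    - [0,0,0]
    - [0,0,0]
    - [0,0,0]
    - [0,0,0]
  delta_pos:
    - [0,0,0]
    - [0,0,0]
    - [0,0,0]
    - [0,0,0]
    - [0,0,0]
    - [0,0,0]
    - [0,0,0]
    - [0,0,0]
    - [0,0,0]
    - [0,0,0]
    - [0,0,0]
    - [0,0,0]
  gripper: [1,1,1,1,1,1,1,1,1,1,1,1]
  grip_force: 20

```text
time: 11.77
position: [0.6298, 0.0077, 0.1103]
tool_rot: [0.707, 0.707, 0.005, 0.003]
ft_force: [0.3, -0.1, -0.8]
grip_width: 0.0241
grip_force: 19.9
```

Call:
arm_command:
  delta_rot:
    - [0,0,0]
    - [0,0,0]
    - [0,0,0]
    - [0,0,0]
    - [0,0,0]
    - [0,0,0]
    - [0,0,0]
    - [0,0,0]
    - [0,0,0]
  delta_pos:
    - [0,0,0]
    - [0,0,0]
    - [0,0,0]
    - [0,0,0]
    - [-0.005,-0.001,0.001]
    - [-0.012,-0.002,0.003]
    - [-0.02,-0.002,0.005]
    - [-0.02,-0.002,0.005]
    - [-0.02,-0.002,0.005]
  gripper: [0,0,0,0,0,0,0,0,0]

```text
time: 12.52
position: [0.6279, -0.0132, 0.105]
tool_rot: [0.708, 0.706, 0.005, 0.003]
ft_force: [-0.2, -0.0, -1.2]
grip_width: 0.0432
grip_force: 0.0
```

Call:
arm_command:
  delta_rot:
    - [0,0,0]
    - [0,0,0]
    - [0,0,0]
    - [0,0,0]
    - [0,0,0]
    - [0,0,0]
    - [0,0,0]
    - [0,0,0]
  delta_pos:
    - [0,0,0]
    - [0,0,0]
    - [0,0,0]
    - [0,0,0]
    - [0,0,0]
    - [0,0,0]
    - [0,0,0]
    - [0,0,0]
  gripper: [1,1,1,1,1,1,1,1]
  grip_force: 35

```text
time: 13.18
position: [0.6284, -0.0121, 0.1055]
tool_rot: [0.707, 0.707, 0.006, 0.004]
ft_force: [1.4, 0.5, 0.5]
grip_width: 0.0236
grip_force: 35.0
```

Gripped on the handle; draw it along +y.

Call:
arm_command:
  delta_rot:
    - [0,0,0]
    - [0,0,0]
    - [0,0,0]
    - [0,0,0]
    - [0,0,0]
    - [0,0,0]
    - [0,0,0]
    - [0,0,0]
  delta_pos:
    - [0.005,0,0]
    - [0.01,0,0]
    - [0.015,0,0]
    - [0.02,0,0]
    - [0.024,0,0]
    - [0.027,0,0]
    - [0.027,0,0]
    - [0.027,0,0]
  gripper: [1,1,1,1,1,1,1,1]

```text
time: 13.85
position: [0.6278, 0.0158, 0.1054]
tool_rot: [0.707, 0.707, 0.006, 0.003]
ft_force: [-0.5, 2.7, 1.1]
grip_width: 0.0239
grip_force: 35.0
```

```bash
cat >> h.py <<'E'
def red(tag):
    im=cv2.imread(f'pics/{tag}.png').astype(int); m=(im[...,2]>110)&(im[...,1]<60)&(im[...,0]<60); m[:,:260]=0;m[:,400:]=0; m=m&(m.sum(1)>15)[:,None]
    v,u=np.nonzero(m); return u[v==v.min()].mean(),v.min()
E
python3 - <<'E'
from h import *
o,M=st(); shot('wrist','wrist10'); u,v=red('wrist10'); print(u,v,atz('wrist10',u,v,.132).round(4))
E
```

```text
t 13.85 p [0.6278 0.0158 0.1054] axes x [0.001 1.    0.004] y [ 1.    -0.001  0.012] z [ 0.012  0.004 -1.   ] F [-0.5  2.7  1.1] q [-0.16  0.67  1.53  0.01  0.93 -0.16]
317.5 106 [0.6269 0.0992 0.132 ]
```

Call:
arm_command:
  delta_rot:
    - [0,0,0]
    - [0,0,0]
    - [0,0,0]
    - [0,0,0]
    - [0,0,0]
    - [0,0,0]
    - [0,0,0]
    - [0,0,0]
    - [0,0,0]
  delta_pos:
    - [0,0,-0.006]
    - [0,0,-0.013]
    - [0,0,-0.022]
    - [0,0,-0.034]
    - [0,0,-0.046]
    - [0,0,-0.058]
    - [0,0,-0.07]
    - [0,0,-0.07]
    - [0,0,-0.07]
  gripper: [1,1,1,1,1,1,1,1,1]

```text
time: 14.65
position: [0.6279, 0.0144, 0.1768]
tool_rot: [0.707, 0.707, 0.006, 0.004]
ft_force: [-0.8, 0.6, -1.7]
grip_width: 0.0234
grip_force: 34.9
```

Run:
```python
from h import *
o,M=st(); shot('wrist','wrist11'); shot('side','side11');u,v=red('wrist11'); print(u,v,atz('wrist11',u,v,.132+.07).round(4))
im=cv2.imread('pics/wrist11.png').astype(int); m=(im[...,2]>110)&(im[...,1]<60)&(im[...,0]<60); m[:,:260]=0;m[:,400:]=0
vv=np.nonzero(m.sum(1)>15)[0]; print(vv.min(),vv.max(),[int(m[r].sum()) for r in range(vv.min(),vv.max(),20)])
im=cv2.imread('pics/wrist10.png').astype(int); m=(im[...,2]>110)&(im[...,1]<60)&(im[...,0]<60); m[:,:260]=0;m[:,400:]=0
vv=np.nonzero(m.sum(1)>15)[0]; print(vv.min(),vv.max(),[int(m[r].sum()) for r in range(vv.min(),vv.max(),20)])
# tray from wrist0/scene/side average
A=np.array([[.404,.082],[.507,.084],[.414,-.171],[.510,-.162]]); print(A.mean(0))
print(o['moment'])
```

```text
t 14.65 p [0.6279 0.0144 0.1768] axes x [0.001 1.    0.003] y [ 1.    -0.001  0.015] z [ 0.015  0.003 -1.   ] F [-0.8  0.6 -1.7] q [-0.16  0.58  1.48  0.01  1.07 -0.16]
317.0 106 [0.6267 0.098  0.202 ]
106 297 [49, 0, 61, 49, 57, 57, 55, 54, 17, 55]
106 359 [50, 0, 61, 51, 57, 56, 56, 55, 18, 55, 0, 0, 51]
[ 0.45875 -0.04175]
[-0.0630274  -0.0553724   0.03742549]
```

Call:
arm_command:
  delta_rot:
    - [0,0,0]
    - [0,0,0]
    - [0,0,0]
    - [0,0,0]
    - [0,0,0]
    - [0,0,0]
    - [0,0,0]
    - [0,0,0]
    - [0,0,0]
    - [0,0,0]
    - [0,0,0]
    - [0,0,0]
  delta_pos:
    - [0,-0.01,0]
    - [0,-0.03,0]
    - [-0.005,-0.05,0]
    - [-0.015,-0.07,0]
    - [-0.025,-0.09,0]
    - [-0.035,-0.11,0]
    - [-0.045,-0.13,0]
    - [-0.055,-0.145,0]
    - [-0.065,-0.16,0]
    - [-0.074,-0.169,0]
    - [-0.074,-0.169,0]
    - [-0.074,-0.169,0]
  gripper: [1,1,1,1,1,1,1,1,1,1,1,1]

```text
time: 15.75
position: [0.4579, -0.0595, 0.1728]
tool_rot: [0.708, 0.706, 0.005, 0.003]
ft_force: [0.3, 0.2, -2.3]
grip_width: 0.0239
grip_force: 34.9
```

Run:
```python
from h import *
o,M=st((.459,-.060,.012)); shot('wrist','wrist12'); shot('scene','scene12')
u,v=red('wrist12'); print('red end',u,v)
# tray outer corners expected vs image: print predicted pixels; measure bright->green edge on rows
im=cv2.imread('pics/wrist12.png').astype(int); g=im.sum(2)
for y in(-.02,.01,.04,.07):
    pl=proj('wrist12',(.409,y,.024));pr=proj('wrist12',(.509,y,.024)); r=int(round(pl[1]))
    if 0<=r<480:
        row=g[r]; e=np.abs(row[4:]-row[:-4]); print(y,'row',r,'pred',pl[0].round(),pr[0].round(),'edges',[int(i)+2 for i in np.nonzero((e>150)&(e==np.array([e[max(0,k-4):k+5].max() for k in range(len(e))])))[0]])
p=proj('wrist12',(.459-.03,.083,.024)); c=int(p[0]); print('y+ edge pred',p.round(0),g[max(0,int(p[1])-24):int(p[1])+24:3,c].tolist())
```

```text
t 15.75 p [ 0.4579 -0.0595  0.1728] axes x [0.003 1.    0.004] y [ 1.    -0.003  0.012] z [ 0.012  0.004 -1.   ] F [ 0.3  0.2 -2.3] q [-0.38  0.38  1.89  0.01  0.86 -0.38]
to target, tool axes [-0.0011 -0.0007  0.1608]
red end 316.5 106
-0.02 row 181 pred 261.0 373.0 edges [11, 260, 267, 287, 346, 372, 448, 456, 511, 557, 586, 602]
0.01 row 147 pred 260.0 374.0 edges [5, 258, 286, 372, 450, 585, 607]
0.04 row 111 pred 258.0 375.0 edges [255, 263, 287, 346, 362, 372, 452, 612]
0.07 row 74 pred 257.0 376.0 edges [66, 132, 254, 261, 302, 331, 357, 364, 372]
y+ edge pred [280.  57.] [161, 159, 155, 147, 146, 150, 155, 257, 431, 296, 287, 487, 488, 494, 484, 487]
```

Call:
arm_command:
  delta_rot:
    - [0,0,0]
    - [0,0,0]
    - [0,0,0]
    - [0,0,0]
    - [0,0,0]
    - [0,0,0]
    - [0,0,0]
    - [0,0,0]
    - [0,0,0]
    - [0,0,0]
    - [0,0,0]
    - [0,0,0]
  delta_pos:
    - [0,0,0.015]
    - [0,0,0.035]
    - [0,0,0.055]
    - [0,0,0.075]
    - [0,0,0.095]
    - [0,0,0.11]
    - [0,0,0.125]
    - [0,0,0.135]
    - [0,0,0.145]
    - [0,0,0.152]
    - [0,0,0.152]
    - [0,0,0.152]
  gripper: [1,1,1,1,1,1,1,1,1,1,1,1]

```text
time: 16.85
position: [0.4602, -0.0587, 0.0209]
tool_rot: [0.707, 0.707, 0.005, 0.003]
ft_force: [-0.1, 0.2, -1.9]
grip_width: 0.0239
grip_force: 34.9
```

Call:
arm_command:
  delta_rot:
    - [0,0,0]
    - [0,0,0]
    - [0,0,0]
    - [0,0,0]
    - [0,0,0]
    - [0,0,0]
    - [0,0,0]
  delta_pos:
    - [0,0,0.002]
    - [0,0,0.004]
    - [0,0,0.006]
    - [0,0,0.007]
    - [0,0,0.008]
    - [0,0,0.008]
    - [0,0,0.008]
  gripper: [1,1,1,1,1,1,1]

```text
time: 17.43
position: [0.4601, -0.0588, 0.0131]
tool_rot: [0.707, 0.707, 0.005, 0.003]
ft_force: [0.0, -0.7, -1.6]
grip_width: 0.0236
grip_force: 34.9
```

Call:
arm_command:
  delta_rot:
    - [0,0,0]
    - [0,0,0]
    - [0,0,0]
    - [0,0,0]
  delta_pos:
    - [0,0,0.001]
    - [0,0,0.002]
    - [0,0,0.002]
    - [0,0,0.002]
  gripper: [1,1,1,1]

```text
time: 17.77
position: [0.4602, -0.0589, 0.0114]
tool_rot: [0.707, 0.707, 0.005, 0.003]
ft_force: [-0.2, -0.9, 2.3]
grip_width: 0.0236
grip_force: 35.0
```

Call:
arm_command:
  delta_rot:
    - [0,0,0]
    - [0,0,0]
    - [0,0,0]
    - [0,0,0]
    - [0,0,0]
    - [0,0,0]
  delta_pos:
    - [0,0,0]
    - [0,0,0]
    - [0,0,0]
    - [0,0,0]
    - [0,0,0]
    - [0,0,0]
  gripper: [0.35,0.3,0.2,0.1,0.1,0.1]

```text
time: 18.27
position: [0.4601, -0.0588, 0.011]
tool_rot: [0.707, 0.707, 0.005, 0.003]
ft_force: [-0.6, -0.4, -0.3]
grip_width: 0.0382
grip_force: 0.0
```

Call:
arm_command:
  delta_rot:
    - [0,0,0]
    - [0,0,0]
    - [0,0,0]
    - [0,0,0]
    - [0,0,0]
    - [0,0,0]
    - [0,0,0]
    - [0,0,0]
    - [0,0,0]
    - [0,0,0]
  delta_pos:
    - [0,0,-0.004]
    - [0,0,-0.012]
    - [0,0,-0.022]
    - [0,0,-0.035]
    - [0,0,-0.055]
    - [0,0,-0.08]
    - [0,0,-0.11]
    - [0,0,-0.14]
    - [0,0,-0.16]
    - [0,0,-0.16]
  gripper: [0.1,0.1,0.1,0.1,0.1,0.1,0.1,0.1,0.1,0.1]

```text
time: 19.1
position: [0.4606, -0.0601, 0.176]
tool_rot: [0.707, 0.707, 0.007, 0.008]
ft_force: [1.6, -0.1, 1.0]
grip_width: 0.0391
grip_force: 0.0
```

Run:
```python
from h import *
o,M=st()
for n in('wrist','side','scene'): shot(n,n+'13')
def comp(t,z):
    im=cv2.imread(f'pics/{t}.png').astype(int); m=((im[...,2]>100)&(im[...,1]<65)&(im[...,0]<70)).astype('uint8')
    n,l,s,c=cv2.connectedComponentsWithStats(m)
    for i in range(1,n):
        if s[i][4]>100:
            p=np.argwhere(l==i)[:,::-1].astype(float); r=cv2.minAreaRect(p.astype(np.float32)); b=cv2.boxPoints(r)
            w=np.array([atz(t,*k,z)[:2] for k in b]); print(t,s[i].tolist(),'corners',w.round(3).tolist(),'mid',w.mean(0).round(3), 'px',b.round(0).tolist())
comp('wrist13',.038);comp('side13',.03);comp('scene13',.03)
```

```text
t 19.1 p [ 0.4606 -0.0601  0.176 ] axes x [ 0.001  1.    -0.001] y [ 1.    -0.001  0.022] z [ 0.022 -0.001 -1.   ] F [ 1.6 -0.1  1. ] q [-0.38  0.38  1.89  0.01  0.85 -0.38]
wrist13 [298, 127, 27, 133, 524] corners [[0.435, -0.088], [0.449, 0.026], [0.469, 0.024], [0.456, -0.091]] mid [ 0.452 -0.032] px [[286.0, 257.0], [301.0, 125.0], [325.0, 128.0], [310.0, 260.0]]
wrist13 [323, 138, 5, 85, 195] corners [[0.468, 0.016], [0.471, 0.016], [0.472, -0.056], [0.468, -0.056]] mid [ 0.47 -0.02] px [[323.0, 138.0], [327.0, 138.0], [327.0, 222.0], [323.0, 222.0]]
side13 [336, 267, 26, 34, 111] corners [[0.472, 0.02], [0.45, -0.092], [0.423, -0.075], [0.446, 0.034]] mid [ 0.448 -0.028] px [[335.0, 293.0], [361.0, 267.0], [369.0, 275.0], [343.0, 301.0]]
scene13 [307, 297, 36, 24, 360] corners [[0.431, 0.014], [0.478, 0.039], [0.476, -0.088], [0.432, -0.108]] mid [ 0.454 -0.036] px [[305.0, 305.0], [309.0, 295.0], [343.0, 311.0], [338.0, 321.0]]
```

Run:
```python
from h import *
for t,(x0,x1,y0,y1) in {'scene1':(360,400,245,285),'scene13':(360,400,245,285),'side1':(285,325,190,230),'side13':(285,325,190,230)}.items():
    im=cv2.imread(f'pics/{t}.png').astype(int); m=(im[...,0]>im[...,2]*1.6)&(im[...,0]>80); v,u=np.nonzero(m[y0:y1,x0:x1]); print(t,(u.mean()+x0).round(1),(v.mean()+y0).round(1),len(u))
a,b=[cv2.imread(f'pics/{t}.png').astype(int) for t in('scene1','scene13')]
for n,(u,v) in {'jar':(239,255),'shaker':(407,337),'tub':(455,320),'gel':(266,238)}.items(): print(n,np.abs(a-b)[v-15:v+15,u-12:u+12].mean().round(1))
from rig import status; o=status.get_obs(); print(o['time'],o['joint_velocities'].round(3))
```

```text
scene1 379.7 261.6 85
scene13 379.7 261.9 89
side1 305.0 213.1 99
side13 305.0 213.1 99
jar 5.8
shaker 4.9
tub 5.4
gel 5.7
19.25 [-0.001  0.033  0.013  0.001  0.001 -0.002]
```

Sleeve is home, bystanders unmoved, and the wand is on the tray; handing in.

```bash
python3 -c "
from rig import robot; print(robot.hand_in())"
```

```text
the job is handed in; nothing more can be done
None
```

I handed the job in after about 19 s on the robot's clock: by my last measurements the wand lies on the tray's bars, the sleeve is home and the bystanders have not moved. No verdict came back, and I viewed 11 pictures, one over the limit of 10.

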